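# Hang the dip gauge and hold the bath lid at its set angle

### The job

Check the ultrasonic bath: take the flat dip gauge out of its grey stand, hang it in the slot in the bath's deck, blade down and fully home on its shoulder, and let go of it. Then take the bar handle on the bath's sprung lid and lift until the lid is parallel with the setting arm beside it, and finish while still holding the lid steady there with the gripper. Leave the setting arm as it is set and do not disturb the bottle, the jar or the beaker.

Things in the scene. Friction and masses are not known exactly. Their poses are not given: they have to be found in the camera images.
- gauge_grip (a point): Centre of the white plastic handle of the flat dip gauge. The handle is a block 14 mm thick (own x) x 36 mm wide (own y) x 55 mm tall (own z, up); its flat underside, 27.5 mm below this point, is the shoulder. Below the shoulder hangs a steel blade 4 mm thick (x) x 24 mm wide (y) x 60 mm long, its last 8 mm narrowed to 2.6 x 16 mm. The same either way round (half turn about z). Loose, about 70 g. It starts upright in the stand, shoulder on its top.
- gauge_shoulder (a point): Centre of the gauge's shoulder (handle underside, where the blade begins); axes as the handle's.
- stand: Grey plastic gauge stand, fixed, 70 (x) x 80 (y) x 70 mm tall, with an upright slot 8 x 28 mm right through its middle, the slot's long side along its y. Origin at the centre of its underside.
- slot (a point): Centre of the mouth of the slot in the bath's deck, level with the deck's top (130 mm above the bench). The slot is 8 mm along its x, 28 mm along its y, through a 16 mm thick deck into the open tank (100 mm or more of room below). z up. x, y are the bath's axes: x points from the bath's front (blue panel with knobs, robot side) to its back. The bath is a fixed steel box 180 (x) x 320 (y) x 130 mm tall; the slot is mid-depth, 55 mm from its left (+y) end.
- lid_hinge (a point): Point on the lid's hinge axis (at the back of the bath, 134 mm above the bench), at mid-length of the lid. Axes are the bath's; the hinge axis is its y. The setting arm turns on the same axis.
- lid_bar (a point): Middle of the lid's bar handle: a round steel bar 10 mm thick, 100 mm long along the lid's y (hinge direction), carried on a post at each end. With the lid shut it lies 145 mm in front of (-x) and 42 mm above the hinge axis; clear height under the bar 34 mm, about 20 mm of lid in front of it. Moves with the lid; its x axis lies in the lid's plane and points to the hinge.
- lid (a joint): Lid angle, rad: 0 shut (as at the start), growing as the front edge rises about the hinge; stop at 1.4. The lid is an aluminium plate 168 (from the hinge forward) x 198 x 6 mm, about 0.3 kg. A spring pulls it shut (about 0.3 N m when shut, 0.8 N m more per rad), so the bar needs about 4 to 9 N upward and the lid snaps shut when let go.
- setting_arm (a joint): Angle of the setting arm, rad, in the same sense as the lid's: the lid is at the marked angle when joint lid equals this value. Clamped stiffly at 0.44 to 0.79 rad.
- setting_tip (a point): Free end of the setting arm: a flat aluminium bar 125 mm long x 12 mm high x 6 mm with a small black clamp knob, beside the lid's right (-y) edge, rising forward from the hinge axis against a bent-rod quadrant of 105 mm radius. Its x axis points along the arm to the hinge.
- reagent_bottle: Brown glass bottle, 64 mm across, 160 mm tall, loose; origin at the centre of its underside. A bystander.
- jar: White plastic jar, 70 mm across, 75 mm tall, loose; origin at the centre of its underside. A bystander.
- beaker: Glass beaker, 68 mm across, 85 mm tall, loose; origin at the centre of its underside. A bystander.
Things that resemble listed ones, but are neither listed nor needed, are in the scene too. Of the things that look like the part that bears gauge_grip, the smallest one is meant.

How it is judged:
By the outcome, as a careful person would: the job done as asked, in the order asked, and still so for the second after the job is handed in, while the arm keeps its last pose, push and grip.
It also fails if it takes over 64 s, if anything falls off the work surface, if the arm or the gripper's body presses on something with over 40 N, if the wrist force passes 120 N, or if a joint passes its speed limit or range.

### The arm

A 6-joint arm with a two-finger parallel gripper is mounted at the origin on the work surface. World frame = base frame: x ahead of the robot, y to its left, z up, the work surface at z = 0. Lengths are in m, angles in rad, forces in N, time in s.
With the tool pointing down it reaches from about 0.325 to 0.775 m from the base axis. Payload 5.5 kg.
Tool frame: the origin (TCP) lies on the centre line of the jaws, within the pads' length; the fingertips stand 17 mm ahead of it and the grasp point (between the pads) lies 2 mm behind it; z points along the fingers, y is the line along which they close (so a half turn about z gives the same grasp; the last joint's range is limited). The gripper opens to 88 mm and grips with 3 to 60 N. Pads are 20 mm wide; open, the fingers measure 115 mm over their backs; the gripper's body (75 mm by 178 mm) begins 61 mm behind the grasp point.
Start: joints at [1.155, 0.091, 1.231, -0, 1.82, -0.057], TCP at [0.211, 0.562, 0.24] pointing down, gripper open.
Joint ranges: [-2.87, 2.87], [-0.86, 2.18], [0.17, 2.46], [-1.51, 4.65], [0.06, 2.69], [-2.65, 2.65]. Speed limits (rad/s): [2.57, 2.57, 3.01, 3.14, 3.14, 3.14].

### API

Orientations are given as [roll, pitch, yaw] about the fixed x, y, z axes, in that order (R = Rz(yaw) Ry(pitch) Rx(roll)).
In Python, from station import read_state, snapshot, hand_in gives the robot as it stands.
- The arm moves only by the shell command python3 -m crank 'ROWS' [FORCE]. ROWS is JSON, a list of rows, each an object of numbers: "wx", "wy", "wz": the turn, a rotation vector about the tool's x, y, z in rad; "tx", "ty", "tz": the shift along the tool's x, y, z in cm; "gripper": the opening, from 0 (shut) to 1 (fully open). In form: [{"wx": .., "wy": .., "wz": .., "tx": .., "ty": .., "tz": .., "gripper": ..}, ...]. A call has exactly 5 rows; each row shifts and turns the commanded pose from where the row before left it, along the tool's axes as they then stand; what a row does not reach is not made up. A row lasts 1/10 s, in which the tool goes at most 50 mm and 8.59 degrees, less where a joint would pass 70% of its speed; a pose out of reach is approached as far as the arm can. A call with a gripper value outside its range is refused whole. The fingers move at their own pace and stop on an object; FORCE is the grip in N (left out, the last holds). Time passes only in rows, so rows that do not move let the fingers close, or fill a call up. It gives the time, the measured TCP pose, the force, the opening and the grip force at its end, in the units of the state.
- read_state(): the state, without advancing time (a new reading comes with each control period).
- snapshot(name): name is "scene" or "top" or "wrist"; returns a dict with "frame" (480x640x3 uint8, red, green, blue), "depth" (480x640 float32, m along the optical axis (not along the pixel's ray), 0 where there is no reading), "intrinsics" (3x3 intrinsics, pixels), "distortion" ([k1, k2, p1, p2, k3] as OpenCV has them; the pictures are not rectified), "R" (3x3) and "t" (3): a world point X has camera coordinates R X + t. Camera axes: x right, y down, z forward; pixel columns grow to the right and rows downward; lengths in m; the calibration is good to about 2 mm. A picture is of the moment at which its call begins.
- hand_in(): hands the job in; it is judged then, once.
The state is a dict: "t": time; "joint_positions": joint angles; "dq": joint speeds; "joint_torque": joint torques, N m; "ee_pos": TCP position; "tcp_rot": TCP orientation; "force": force on the tool from outside, world axes, zero at the start; "moment": the same for the moment, N m; "grip_width": finger opening in m; "grasp_force": force on a finger pad.
Only numpy, scipy, OpenCV 4.12 (cv2) and the standard library are available. Lean on these libraries where they do the work, as an engineer would, in place of code of your own. Each camera call takes 0.05 s, during which the arm holds its last target. There are 200 camera calls.

## Working session

There is one attempt and no reset: what is moved stays moved. The work goes in short steps, Python scripts to look and compute and a shell command to move; the robot and the scene stay as the last step left them, time stands still between calls to the robot, and variables do not carry over. Pictures are saved under pics/ and viewed, at most 10 in all, crops included, and the job is handed in when it is done.

```bash
mkdir -p pics; ls; cat > h.py <<'E'
import numpy as np, cv2
from station import read_state, snapshot
def save(s,n): cv2.imwrite('pics/'+n,cv2.cvtColor(s['frame'],cv2.COLOR_RGB2BGR))
def cloud(s):
    d=s['depth']; h,w=d.shape; u,v=np.meshgrid(np.arange(w),np.arange(h))
    p=cv2.undistortPoints(np.stack([u,v],-1).reshape(-1,1,2).astype(np.float64),s['intrinsics'],np.array(s['distortion'])).reshape(h,w,2)
    c=np.dstack([p*d[...,None],d]); R=np.array(s['R']);t=np.array(s['t'])
    X=(c-t)@R; X[d==0]=np.nan; return X
E
python3 - <<'E'
from h import *
import pickle
for n in ['scene','top','wrist']:
    s=snapshot(n); save(s,n+'0.png'); pickle.dump(s,open(n+'0.pkl','wb')); print(n, -np.array(s['R']).T@s['t'])
print(read_state())
E
```

```text
pics
scene [1.25302038 0.62525438 0.78415529]
top [0.36495837 0.09607014 1.15250882]
wrist [0.14595849 0.58599636 0.38389939]
{'t': 0.15, 'joint_positions': array([ 1.15532670e+00,  9.17304665e-02,  1.23161397e+00, -4.70625705e-06,
        1.81977915e+00, -5.67193881e-02]), 'dq': array([ 0.00164932, -0.00031471, -0.00320537,  0.00214708, -0.00027278,
       -0.00063351]), 'joint_torque': array([ 2.08711637e-03, -4.47042203e+01, -4.06911314e+01,  6.99812779e-02,
        2.73774698e-02, -9.10799372e-05]), 'ee_pos': array([0.21059912, 0.56162102, 0.23873726]), 'tcp_rot': array([-3.14006392e+00, -8.22314099e-05,  2.78284119e+00]), 'force': array([-0.27209854, -0.50504163,  0.15582352]), 'moment': array([ 0.02197584, -0.01840073,  0.01487377]), 'grasp_force': 0.0, 'grip_width': 0.08766996980387397}
```

View pics/scene0.png

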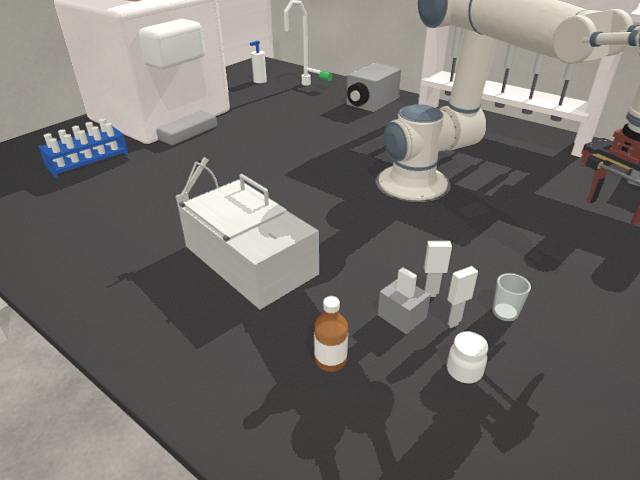

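View pics/top0.png

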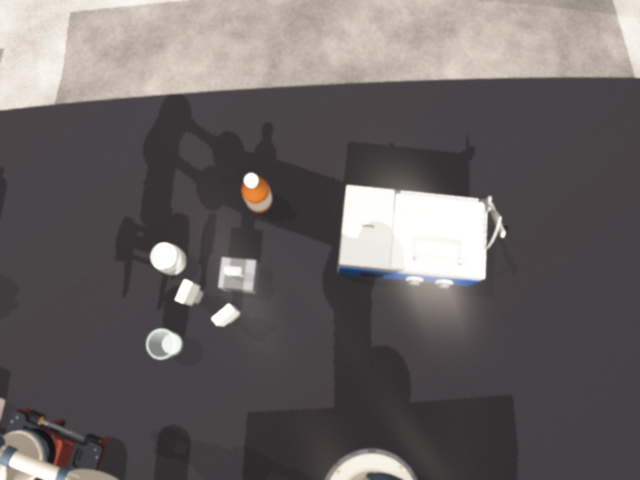

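The scene view shows the bath (centre-left) with its lid shut and the setting arm at (195,180). It also shows the grey stand at (405,305) with a small white gauge, and two bigger free-standing look-alikes at (437,258) and (462,287). In the top view the gauges are at (235,270) in the stand, (188,292) and (225,315). The one in the stand looks smallest and is in the stand as described. I'll check the sizes and one crop.

```bash
cat > m.py <<'E'
from h import *
import pickle
T=pickle.load(open('top0.pkl','rb'));S=pickle.load(open('scene0.pkl','rb'))
a=cloud(T);b=cloud(S)
def rect(P,name):
    (c,s,an)=cv2.minAreaRect((P[:,:2]*1000).astype(np.float32)); print(name,len(P),'c',np.round(c,1),'size',np.round(s,1),'ang',round(an,1),'z',np.round(np.percentile(P[:,2],[5,50,95]),4))
def blobs(X,lo,hi,box,name):
    m=((X[...,2]>lo)&(X[...,2]<hi)&(X[...,0]>box[0])&(X[...,0]<box[1])&(X[...,1]>box[2])&(X[...,1]<box[3])).astype(np.uint8)
    n,l,st,ce=cv2.connectedComponentsWithStats(m)
    for i in range(1,n):
        if st[i,4]>25: print(np.round(ce[i]),end=' '); rect(X[l==i],name)
blobs(a,.03,.3,(.25,.85,-.3,.62),'top all')
blobs(a,.105,.2,(.25,.62,.25,.62),'top gauges')
blobs(a,.062,.074,(.25,.62,.25,.62),'stand')
blobs(a,.126,.133,(.4,.85,-.3,.25),'deck')
blobs(a,.134,.15,(.4,.85,-.3,.25),'lid')
blobs(a,.165,.3,(.4,.85,-.3,.25),'bar/arm')
blobs(b,.105,.25,(.25,.62,.25,.62),'scene gauges')
blobs(b,.165,.3,(.4,.85,-.3,.25),'scene bar/arm')
g=lambda s,r:cv2.resize(cv2.cvtColor(s['frame'],cv2.COLOR_RGB2BGR)[r[0]:r[1],r[2]:r[3]],(400,300),interpolation=cv2.INTER_CUBIC)
cv2.imwrite('pics/crop1.png',np.vstack([np.hstack([g(S,(215,335,360,520)),g(T,(240,330,150,270))]),np.hstack([g(S,(150,225,170,270)),g(T,(180,300,340,500))])]))
E
python3 m.py
```

```text
[256. 192.] top all 798 c [719.7 226.3] size [59.2 63.6] ang 17.8 z [0.0429 0.1089 0.1604]
[415. 236.] top all 12839 c [ 585.1 -132.4] size [336.4 198.4] ang 81.2 z [0.0804 0.1336 0.1408]
[167. 257.] top all 768 c [580.  445.5] size [65.5 66.2] ang 5.8 z [0.039  0.0738 0.0778]
[238. 274.] top all 1185 c [531.7 277.5] size [81.9 70.9] ang 81.9 z [0.0481 0.07   0.1247]
[188. 293.] top all 422 c [487.  379.5] size [21.4 47.8] ang 64.0 z [0.0453 0.1438 0.1529]
[225. 315.] top all 353 c [433.8 296.7] size [19.4 48.7] ang 37.9 z [0.0849 0.1487 0.1528]
[161. 344.] top all 531 c [379.4 449.9] size [68.3 64.1] ang 87.4 z [0.0342 0.0712 0.0868]
[233. 270.] top gauges 137 c [531.8 277.1] size [36.7 14.5] ang 82.2 z [0.1088 0.1241 0.1274]
[186. 292.] top gauges 319 c [487.  379.5] size [21.4 47.8] ang 64.0 z [0.1091 0.1491 0.1531]
[224. 315.] top gauges 295 c [433.8 296.7] size [19.3 48.7] ang 37.9 z [0.1127 0.1493 0.153 ]
[162. 246.] stand 29 c [602.9 453.7] size [22.2 17.5] ang 89.3 z [0.0721 0.0734 0.0738]
[172. 260.] stand 79 c [573.2 432. ] size [22.3 58.3] ang 62.5 z [0.0636 0.0715 0.0736]
[... 698 characters left out ...]
z [0.1344 0.1365 0.1396]
[498. 226.] bar/arm 224 c [ 590.4 -291.9] size [21.2 82.8] ang 83.3 z [0.1706 0.2073 0.2215]
[441. 258.] bar/arm 254 c [ 522.8 -165.6] size [109.4  10.7] ang 81.5 z [0.1743 0.1791 0.1827]
[438. 252.] scene gauges 518 c [436.2 300.1] size [24.1 48.5] ang 36.3 z [0.108  0.1339 0.1516]
[463. 281.] scene gauges 570 c [488.3 382.6] size [22.2 52.8] ang 66.7 z [0.1079 0.1355 0.1518]
[407. 277.] scene gauges 216 c [532.9 280.1] size [38.2 16.7] ang 82.7 z [0.1065 0.1208 0.1265]
[198. 172.] scene bar/arm 279 c [ 590.6 -289.8] size [24.3 83.9] ang 81.0 z [0.1682 0.1948 0.2209]
[254. 184.] scene bar/arm 149 c [ 524.2 -161.3] size [109.   10.6] ang 80.5 z [0.1678 0.1785 0.1821]
```

View pics/crop1.png

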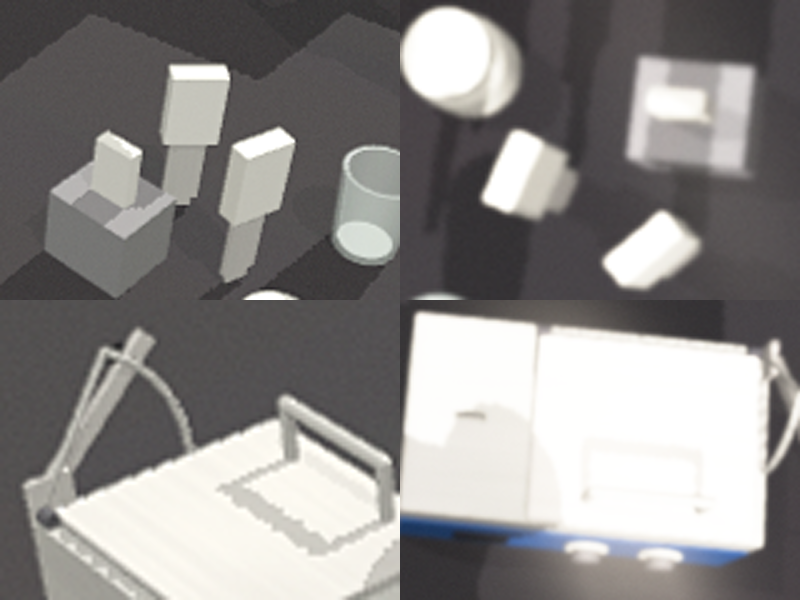

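The crop confirms it: in the stand is a 36 x 14 mm handle with its top at z 0.125, while the other two have handles of about 48 x 20 mm and stand on the bench. So the stand gauge is the smallest and the one meant. First I'll turn the tool and go over the bath slot to look with the wrist camera.

```bash
python3 -m crank '[{"wz":0.137,"tz":-0.6,"gripper":1},{"wz":0.137,"tz":-0.6,"gripper":1},{"wz":0.137,"tz":-0.6,"gripper":1},{"wz":0.137,"tz":-0.6,"gripper":1},{"wz":0.137,"tz":-0.6,"gripper":1}]'
python3 -m crank '[{"wz":0.137,"tz":-0.6,"gripper":1},{"wz":0.137,"tz":-0.6,"gripper":1},{"wz":0.137,"tz":-0.6,"gripper":1},{"wz":0.137,"tz":-0.6,"gripper":1},{"wz":0.137,"tz":-0.6,"gripper":1}]'
cat >> h.py <<'E'
from scipy.spatial.transform import Rotation as Ro
def plan(target, yaw=None, n=1):
    s=read_state(); R=Ro.from_euler('xyz',s['tcp_rot']).as_matrix()
    d=np.array(target)-s['ee_pos']
    print('now',np.round(s['ee_pos'],4),np.round(s['tcp_rot'],4),'t',round(s['t'],2),'tool shift cm',np.round(R.T@d*100,2),'per row',np.round(R.T@d*100/n,3))
    if yaw is not None:
        W=Ro.from_euler('xyz',[np.pi,0,yaw]).as_matrix(); print('rotvec',np.round(Ro.from_matrix(R.T@W).as_rotvec(),4))
E
python3 -c "
from h import *
plan([.602,-.091,.30],np.radians(81),16)"
```

```text
now [0.2106 0.5616 0.2387] [-3.1401e+00 -1.0000e-04  2.7828e+00] t 0.15 tool shift cm [-59.56 -47.37  -6.06] per row [-3.723 -2.961 -0.379]
rotvec [-1.3000e-03  1.0000e-03  1.3691e+00]validation failed for argument at $[0]...
validation failed for argument at $[0]...
```

Rows apparently need all their keys.

```bash
python3 -m crank '[{"wx":0,"wy":0,"wz":0.137,"tx":0,"ty":0,"tz":-0.6,"gripper":1},{"wx":0,"wy":0,"wz":0.137,"tx":0,"ty":0,"tz":-0.6,"gripper":1},{"wx":0,"wy":0,"wz":0.137,"tx":0,"ty":0,"tz":-0.6,"gripper":1},{"wx":0,"wy":0,"wz":0.137,"tx":0,"ty":0,"tz":-0.6,"gripper":1},{"wx":0,"wy":0,"wz":0.137,"tx":0,"ty":0,"tz":-0.6,"gripper":1}]' && python3 -m crank '[{"wx":0,"wy":0,"wz":0.137,"tx":0,"ty":0,"tz":-0.6,"gripper":1},{"wx":0,"wy":0,"wz":0.137,"tx":0,"ty":0,"tz":-0.6,"gripper":1},{"wx":0,"wy":0,"wz":0.137,"tx":0,"ty":0,"tz":-0.6,"gripper":1},{"wx":0,"wy":0,"wz":0.137,"tx":0,"ty":0,"tz":-0.6,"gripper":1},{"wx":0,"wy":0,"wz":0.137,"tx":0,"ty":0,"tz":-0.6,"gripper":1}]'
python3 -c "
from h import *
plan([.602,-.091,.30],np.radians(81),16)"
```

```text
t: 0.65
ee_pos: [0.2107, 0.5617, 0.2694]
tcp_rot: [-3.141, 0.0, 2.092]
force: [-0.0, 0.3, -0.1]
grip_width: 0.0882
grasp_force: 0.0
t: 1.15
ee_pos: [0.2106, 0.5617, 0.2994]
tcp_rot: [-3.141, 0.001, 1.407]
force: [0.1, 0.4, 0.2]
grip_width: 0.0877
grasp_force: 0.0
now [0.2106 0.5617 0.2994] [-3.1414e+00  7.0000e-04  1.4072e+00] t 1.15 tool shift cm [-5.803e+01  4.925e+01 -2.000e-02] per row [-3.627e+00  3.078e+00 -2.000e-03]
rotvec [-0.0002  0.0007 -0.0065]
```

```bash
for i in 1; do :; done
python3 -m crank '[{"wx":0,"wy":0,"wz":0,"tx":-3.75,"ty":3.15,"tz":0,"gripper":1},{"wx":0,"wy":0,"wz":0,"tx":-3.75,"ty":3.15,"tz":0,"gripper":1},{"wx":0,"wy":0,"wz":0,"tx":-3.75,"ty":3.15,"tz":0,"gripper":1},{"wx":0,"wy":0,"wz":0,"tx":-3.75,"ty":3.15,"tz":0,"gripper":1},{"wx":0,"wy":0,"wz":0,"tx":-3.75,"ty":3.15,"tz":0,"gripper":1}]' >/dev/null
python3 -m crank '[{"wx":0,"wy":0,"wz":0,"tx":-3.75,"ty":3.15,"tz":0,"gripper":1},{"wx":0,"wy":0,"wz":0,"tx":-3.75,"ty":3.15,"tz":0,"gripper":1},{"wx":0,"wy":0,"wz":0,"tx":-3.75,"ty":3.15,"tz":0,"gripper":1},{"wx":0,"wy":0,"wz":0,"tx":-3.75,"ty":3.15,"tz":0,"gripper":1},{"wx":0,"wy":0,"wz":0,"tx":-3.75,"ty":3.15,"tz":0,"gripper":1}]' >/dev/null
python3 -m crank '[{"wx":0,"wy":0,"wz":0,"tx":-3.75,"ty":3.15,"tz":0,"gripper":1},{"wx":0,"wy":0,"wz":0,"tx":-3.75,"ty":3.15,"tz":0,"gripper":1},{"wx":0,"wy":0,"wz":0,"tx":-3.75,"ty":3.15,"tz":0,"gripper":1},{"wx":0,"wy":0,"wz":0,"tx":-3.75,"ty":3.15,"tz":0,"gripper":1},{"wx":0,"wy":0,"wz":0,"tx":0,"ty":0,"tz":0,"gripper":1}]'
python3 - <<'E'
from h import *
import pickle
s=snapshot('wrist'); save(s,'wrist1.png'); pickle.dump(s,open('wrist1.pkl','wb'))
print(-s['R'].T@s['t'],s['R'],s['intrinsics'],s['distortion'],read_state()['joint_positions'])
E
```

```text
t: 2.65
ee_pos: [0.565, -0.0309, 0.2969]
tcp_rot: [-3.138, 0.002, 1.407]
force: [-0.7, -0.2, -0.2]
grip_width: 0.0876
grasp_force: 0.0
[0.57779251 0.03786701 0.44203039] [[ 0.98663915 -0.16286968 -0.00408099]
 [-0.15633653 -0.95351729  0.25761146]
 [-0.04584839 -0.25353154 -0.96623997]] [[421.60862221   0.         316.89495771]
 [  0.         421.60862221 232.84459889]
 [  0.           0.           1.        ]] [-0.06951127  0.          0.          0.          0.        ] [-1.10571428e-01  1.89771062e-02  1.20220573e+00 -1.88166683e-04
  1.92381010e+00  5.16668919e-02]
```

View pics/wrist1.png

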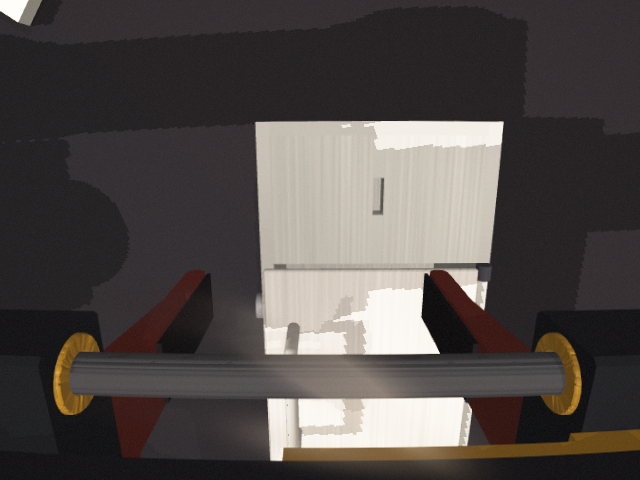

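The wrist view shows the slot as a dark mark at about (378,196), and the deck's left end with its corners at (256,122) and (503,122). Next I'll measure the slot and the deck edges.

```bash
cat > m2.py <<'E'
from h import *
import pickle
s=pickle.load(open('wrist1.pkl','rb')); K=s['intrinsics'];D=np.array(s['distortion']);R=s['R'];t=s['t']
def onplane(px,z):
    p=cv2.undistortPoints(np.array(px,np.float64).reshape(-1,1,2),K,D).reshape(-1,2)
    d=np.c_[p,np.ones(len(p))]@R; c=-R.T@t; return c+d*((z-c[2])/d[:,2])[:,None]
g=cv2.cvtColor(s['frame'],cv2.COLOR_RGB2GRAY)
roi=g[165:230,355:400]; print(roi[15:55:4,12:36])
# 4x upsample contour at half level
m=(cv2.resize(roi,None,fx=8,fy=8,interpolation=cv2.INTER_LINEAR)<150).astype(np.uint8)
n,l,st,ce=cv2.connectedComponentsWithStats(m); i=1+np.argmax(st[1:,4])
cs,_=cv2.findContours((l==i).astype(np.uint8),0,1); c=cs[0].reshape(-1,2)/8-.5+.5/8+[355,165]
P=onplane(c,.13); r=cv2.minAreaRect((P[:,:2]*1000).astype(np.float32)); print('slot',r)
X=cloud(s); top=(abs(X[...,2]-.13)<.006)&(np.arange(480)[:,None]<262)
n,l,st,ce=cv2.connectedComponentsWithStats(top.astype(np.uint8)); i=1+np.argmax(st[1:,4])
Q=X[l==i]; print('deck z',np.nanmedian(Q[:,2]), cv2.minAreaRect((Q[:,:2]*1000).astype(np.float32)))
mk=(g>110).astype(np.uint8)[:262]
n,l,st,ce=cv2.connectedComponentsWithStats(mk); i=l[150,300]; cs,_=cv2.findContours((l==i).astype(np.uint8),0,1)
c=cs[0].reshape(-1,2); P=onplane(c,.13)*1000; 
def edge(mask,nm):
    v=cv2.fitLine(P[mask][:,:2].astype(np.float32),cv2.DIST_HUBER,0,.01,.01).ravel(); print(nm,mask.sum(),v,'deg',np.degrees(np.arctan2(v[1],v[0]))); return v
L=edge((c[:,1]<126)&(c[:,0]>265)&(c[:,0]<495),'left end')
F=edge((c[:,0]<275)&(c[:,1]>130)&(c[:,1]<255),'front')
B=edge((c[:,0]>480)&(c[:,1]>130)&(c[:,1]<255),'back')
E
python3 m2.py
```

```text
[[192 193 198 198 196 197 184 179 179 180 178 175 181 166 108  83  83 178
  198 198 195 196 197 196]
 [192 191 197 197 199 197 183 178 180 183 177 175 179 158 101  85 106 180
  196 197 198 199 198 196]
 [191 192 196 199 197 194 183 178 180 183 177 177 178 150 100  88 107 180
  196 199 196 197 195 196]
 [192 192 197 198 195 194 182 178 180 181 176 176 182 136  93  88 129 184
  196 199 199 199 196 195]
 [189 190 198 198 198 193 182 178 180 182 178 178 180 135  92  86 152 188
  199 199 197 196 197 191]
 [191 192 199 195 197 190 183 179 181 183 177 180 181 121  84  85 151 189
  197 199 198 195 195 194]
 [189 193 195 197 196 191 178 179 184 180 179 179 183 121  83  85 170 195
  198 198 198 196 195 195]
 [189 195 196 198 196 188 179 178 183 182 178 179 167 113  83  85 172 195
  196 196 197 198 194 193]
 [192 195 198 196 197 155 118 107 110 107 107 111 107  99  93 109 175 193
  199 198 198 197 195 193]
 [193 193 197 197 196 197 195 195 196 195 196 196 193 196 194 195 194 196
  194 199 196 194 191 192]]
slot ((612.8243408203125, -23.25857162475586), (27.99103355407715, 7.910369873046875), 80.58758544921875)
deck z 0.13012985187699466 ((613.0175170898438, -21.625099182128906), (107.50247192382812, 181.10801696777344), 80.82249450683594)
left end 229 [ 9.8754132e-01 -1.5735985e-01  6.2115204e+02  3.0937077e+01] deg -9.053687
front 124 [ 1.5800849e-01  9.8743773e-01  5.2430096e+02 -6.5413227e+00] deg 80.908676
back 124 [ 1.5982474e-01  9.8714542e-01  7.0158881e+02 -3.5319893e+01] deg 80.80327
```

The slot centre is (612.8, -23.3) mm at z 130. It measures 28 x 7.9 mm and sits 54.8 mm from the left end at mid-depth, which matches the given sizes; bath yaw is about -9.1°. Next I'll look at the gauge.

```bash
python3 -c "
from h import *
plan([.528,.248,.28],None,6)"
```

```text
now [ 0.5641 -0.0285  0.2977] [-3.1382e+00  4.0000e-04  1.4085e+00] t 2.7 tool shift cm [26.7  -8.03  1.78] per row [ 4.45  -1.338  0.297]
```

```bash

python3 -m crank '[{"wx":0,"wy":0,"wz":0,"tx":4.4,"ty":-1.3,"tz":0.3,"gripper":1},{"wx":0,"wy":0,"wz":0,"tx":4.4,"ty":-1.3,"tz":0.3,"gripper":1},{"wx":0,"wy":0,"wz":0,"tx":4.4,"ty":-1.3,"tz":0.3,"gripper":1},{"wx":0,"wy":0,"wz":0,"tx":4.4,"ty":-1.3,"tz":0.3,"gripper":1},{"wx":0,"wy":0,"wz":0,"tx":4.4,"ty":-1.3,"tz":0.3,"gripper":1}]' >/dev/null
python3 -m crank '[{"wx":0,"wy":0,"wz":0,"tx":4.4,"ty":-1.3,"tz":0.3,"gripper":1},{"wx":0,"wy":0,"wz":0,"tx":0,"ty":0,"tz":0,"gripper":1},{"wx":0,"wy":0,"wz":0,"tx":0,"ty":0,"tz":0,"gripper":1},{"wx":0,"wy":0,"wz":0,"tx":0,"ty":0,"tz":0,"gripper":1},{"wx":0,"wy":0,"wz":0,"tx":0,"ty":0,"tz":0,"gripper":1}]'
python3 - <<'E'
from h import *
import pickle
s=snapshot('wrist'); save(s,'wrist2.png'); pickle.dump(s,open('wrist2.pkl','wb'))
X=cloud(s)
for lo,hi,nm in [(.116,.13,'gauge top'),(.066,.074,'stand top')]:
    m=((X[...,2]>lo)&(X[...,2]<hi)&(X[...,0]>.47)&(X[...,0]<.6)&(X[...,1]>.22)&(X[...,1]<.34)).astype(np.uint8)
    n,l,st,ce=cv2.connectedComponentsWithStats(m); i=1+np.argmax(st[1:,4]); Q=X[l==i]
    print(nm,ce[i],len(Q),np.median(Q[:,2]),cv2.minAreaRect((Q[:,:2]*1000).astype(np.float32)))
plan([.5315,.2775,.13])
E
```

```text
t: 3.7
ee_pos: [0.5282, 0.246, 0.2821]
tcp_rot: [3.141, -0.0, 1.411]
force: [-0.8, 0.0, -0.1]
grip_width: 0.0878
grasp_force: 0.0
gauge top [314.45760981 174.45863126] 979 0.12508105731456728 ((532.3748168945312, 278.37237548828125), (35.57542037963867, 14.012608528137207), 81.95970916748047)
stand top [315.00383198 164.09933677] 6785 0.07016677998821313 ((532.3092651367188, 278.4315490722656), (79.85269165039062, 70.27076721191406), 81.85964965820312)
now [0.5283 0.2459 0.2821] [ 3.1410e+00 -2.0000e-04  1.4111e+00] t 3.75 tool shift cm [ 3.17 -0.2  15.21] per row [ 3.17  -0.198 15.207]
```

View pics/wrist2.png

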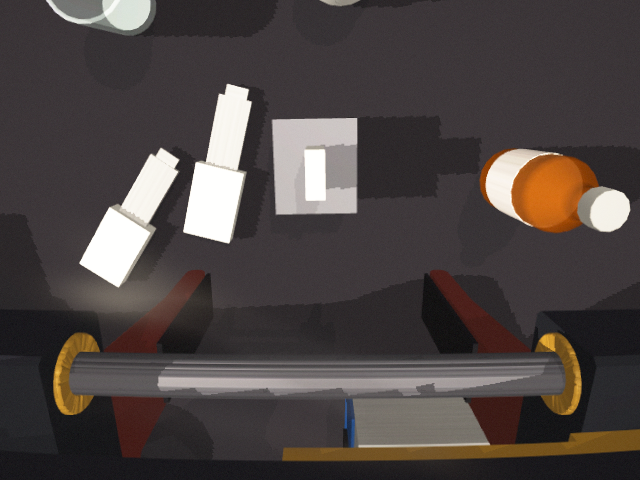

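The wrist view shows the stand at (315,165) with our gauge's handle at (315,175), clear of the look-alikes at (215,200) and (117,245). The gauge is at (532.4, 278.4), top z 0.125, 35.6 x 14 mm, yaw 82°; that agrees with the stand centre and the given sizes. I'll go above it.

```bash

python3 -m crank '[{"wx":0,"wy":0,"wz":-0.019,"tx":0.8,"ty":0,"tz":2,"gripper":0.5},{"wx":0,"wy":0,"wz":0,"tx":0.8,"ty":0,"tz":2,"gripper":0.5},{"wx":0,"wy":0,"wz":0,"tx":0.8,"ty":-0.05,"tz":2,"gripper":0.5},{"wx":0,"wy":0,"wz":0,"tx":0.8,"ty":0,"tz":2,"gripper":0.5},{"wx":0,"wy":0,"wz":0,"tx":0,"ty":0,"tz":0,"gripper":0.5}]'
python3 -m crank '[{"wx":0,"wy":0,"wz":0,"tx":0,"ty":0,"tz":0,"gripper":0.5},{"wx":0,"wy":0,"wz":0,"tx":0,"ty":0,"tz":0,"gripper":0.5},{"wx":0,"wy":0,"wz":0,"tx":0,"ty":0,"tz":0,"gripper":0.5},{"wx":0,"wy":0,"wz":0,"tx":0,"ty":0,"tz":0,"gripper":0.5},{"wx":0,"wy":0,"wz":0,"tx":0,"ty":0,"tz":0,"gripper":0.5}]' >/dev/null
python3 -c "
from h import *
plan([.5324,.2784,.103],1.4304)"
```

```text
t: 4.25
ee_pos: [0.5314, 0.2778, 0.198]
tcp_rot: [-3.137, 0.003, 1.431]
force: [-0.8, -0.5, 0.1]
grip_width: 0.0514
grasp_force: 0.0
now [0.5324 0.2786 0.2023] [ 3.1407e+00 -6.0000e-04  1.4316e+00] t 4.75 tool shift cm [-0.03 -0.    9.93] per row [-2.700e-02 -4.000e-03  9.933e+00]
rotvec [ 0.0009 -0.0006  0.0012]
```

Aligned. Next I'll descend and grip.

```bash

python3 -m crank '[{"wx":0,"wy":0,"wz":0,"tx":0,"ty":0,"tz":2.5,"gripper":0.5},{"wx":0,"wy":0,"wz":0,"tx":0,"ty":0,"tz":2.5,"gripper":0.5},{"wx":0,"wy":0,"wz":0,"tx":0,"ty":0,"tz":2.5,"gripper":0.5},{"wx":0,"wy":0,"wz":0,"tx":0,"ty":0,"tz":1.5,"gripper":0.5},{"wx":0,"wy":0,"wz":0,"tx":0,"ty":0,"tz":0.9,"gripper":0.5}]'
python3 -m crank '[{"wx":0,"wy":0,"wz":0,"tx":0,"ty":0,"tz":0,"gripper":0.5},{"wx":0,"wy":0,"wz":0,"tx":0,"ty":0,"tz":0,"gripper":0.5},{"wx":0,"wy":0,"wz":0,"tx":0,"ty":0,"tz":0,"gripper":0},{"wx":0,"wy":0,"wz":0,"tx":0,"ty":0,"tz":0,"gripper":0},{"wx":0,"wy":0,"wz":0,"tx":0,"ty":0,"tz":0,"gripper":0}]' 20
python3 -m crank '[{"wx":0,"wy":0,"wz":0,"tx":0,"ty":0,"tz":0,"gripper":0},{"wx":0,"wy":0,"wz":0,"tx":0,"ty":0,"tz":0,"gripper":0},{"wx":0,"wy":0,"wz":0,"tx":0,"ty":0,"tz":0,"gripper":0},{"wx":0,"wy":0,"wz":0,"tx":0,"ty":0,"tz":0,"gripper":0},{"wx":0,"wy":0,"wz":0,"tx":0,"ty":0,"tz":0,"gripper":0}]' 20
```

```text
t: 5.25
ee_pos: [0.5317, 0.2785, 0.1011]
tcp_rot: [-3.14, 0.001, 1.432]
force: [0.1, -0.2, -0.7]
grip_width: 0.0442
grasp_force: 0.0
t: 5.75
ee_pos: [0.5325, 0.2788, 0.1035]
tcp_rot: [3.14, -0.001, 1.432]
force: [-0.7, -1.3, -0.2]
grip_width: 0.0232
grasp_force: 0.0
t: 6.25
ee_pos: [0.5323, 0.2787, 0.103]
tcp_rot: [3.141, -0.0, 1.432]
force: [0.3, 1.0, 2.1]
grip_width: 0.0138
grasp_force: 20.0
```

```bash

python3 -m crank '[{"wx":0,"wy":0,"wz":0,"tx":0,"ty":0,"tz":-2,"gripper":0},{"wx":0,"wy":0,"wz":0,"tx":0,"ty":0,"tz":-3.5,"gripper":0},{"wx":0,"wy":0,"wz":0,"tx":0,"ty":0,"tz":-3.5,"gripper":0},{"wx":0,"wy":0,"wz":0,"tx":0,"ty":0,"tz":-3.5,"gripper":0},{"wx":0,"wy":0,"wz":0,"tx":0,"ty":0,"tz":-3.5,"gripper":0}]' 25
python3 -c "
from h import *
plan([.6128,-.0230,.26],1.413,7)"
```

```text
t: 6.75
ee_pos: [0.5319, 0.2786, 0.2635]
tcp_rot: [-3.141, 0.0, 1.432]
force: [1.5, 0.1, -1.1]
grip_width: 0.0142
grasp_force: 25.0
now [0.5319 0.2786 0.2635] [-3.1408e+00  5.0000e-04  1.4318e+00] t 6.75 tool shift cm [-28.75  12.19   0.35] per row [-4.107  1.741  0.05 ]
rotvec [-0.0008  0.0005  0.0188]
```

```bash

python3 -m crank '[{"wx":0,"wy":0,"wz":0,"tx":-3.6,"ty":1.52,"tz":0,"gripper":0},{"wx":0,"wy":0,"wz":0,"tx":-3.6,"ty":1.52,"tz":0,"gripper":0},{"wx":0,"wy":0,"wz":0,"tx":-3.6,"ty":1.52,"tz":0,"gripper":0},{"wx":0,"wy":0,"wz":0,"tx":-3.6,"ty":1.52,"tz":0,"gripper":0},{"wx":0,"wy":0,"wz":0,"tx":-3.6,"ty":1.52,"tz":0,"gripper":0}]'
python3 -m crank '[{"wx":0,"wy":0,"wz":0,"tx":-3.6,"ty":1.52,"tz":0,"gripper":0},{"wx":0,"wy":0,"wz":0,"tx":-3.6,"ty":1.52,"tz":0,"gripper":0},{"wx":0,"wy":0,"wz":0,"tx":-3.6,"ty":1.52,"tz":0,"gripper":0},{"wx":0,"wy":0,"wz":0.019,"tx":0,"ty":0,"tz":0,"gripper":0},{"wx":0,"wy":0,"wz":0,"tx":0,"ty":0,"tz":0,"gripper":0}]'
python3 -m crank '[{"wx":0,"wy":0,"wz":0,"tx":0,"ty":0,"tz":0,"gripper":0},{"wx":0,"wy":0,"wz":0,"tx":0,"ty":0,"tz":0,"gripper":0},{"wx":0,"wy":0,"wz":0,"tx":0,"ty":0,"tz":0,"gripper":0},{"wx":0,"wy":0,"wz":0,"tx":0,"ty":0,"tz":0,"gripper":0},{"wx":0,"wy":0,"wz":0,"tx":0,"ty":0,"tz":0,"gripper":0}]' >/dev/null
python3 - <<'E'
from h import *
import pickle
plan([.6128,-.0230,.202],1.413)
s=snapshot('wrist'); save(s,'wrist3.png'); pickle.dump(s,open('wrist3.pkl','wb'))
E
```

```text
t: 7.25
ee_pos: [0.5826, 0.0884, 0.2621]
tcp_rot: [-3.141, 0.0, 1.432]
force: [0.8, 1.4, -0.2]
grip_width: 0.014
grasp_force: 25.0
t: 7.75
ee_pos: [0.6126, -0.024, 0.2618]
tcp_rot: [-3.14, -0.0, 1.411]
force: [0.5, -0.8, -0.7]
grip_width: 0.0142
grasp_force: 25.0
now [ 0.6127 -0.0229  0.2628] [ 3.1414 -0.      1.4136] t 8.25 tool shift cm [-0.01  0.01  6.08] per row [-0.01   0.014  6.076]
rotvec [ 0.0002 -0.      0.0006]
```

View pics/wrist3.png

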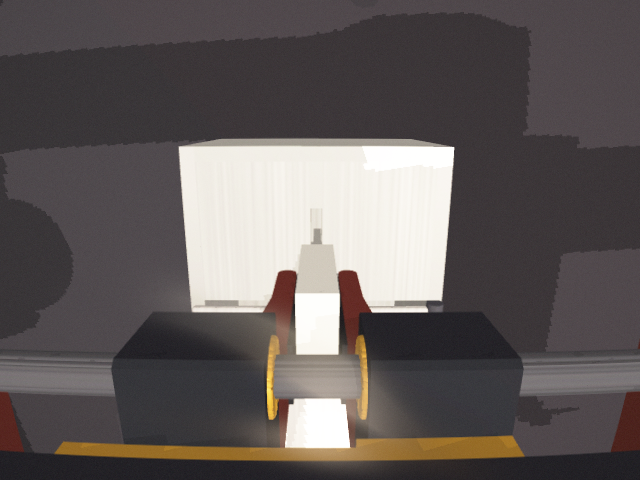

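The handle (317,270) is centred over the slot (316,225). I'll lower it and watch the force.

```bash

python3 -m crank '[{"wx":0,"wy":0,"wz":0,"tx":0,"ty":0,"tz":1.2,"gripper":0},{"wx":0,"wy":0,"wz":0,"tx":0,"ty":0,"tz":1.2,"gripper":0},{"wx":0,"wy":0,"wz":0,"tx":0,"ty":0,"tz":1.2,"gripper":0},{"wx":0,"wy":0,"wz":0,"tx":0,"ty":0,"tz":1.2,"gripper":0},{"wx":0,"wy":0,"wz":0,"tx":0,"ty":0,"tz":1,"gripper":0}]'
python3 -m crank '[{"wx":0,"wy":0,"wz":0,"tx":0,"ty":0,"tz":0.8,"gripper":0},{"wx":0,"wy":0,"wz":0,"tx":0,"ty":0,"tz":0.8,"gripper":0},{"wx":0,"wy":0,"wz":0,"tx":0,"ty":0,"tz":0.8,"gripper":0},{"wx":0,"wy":0,"wz":0,"tx":0,"ty":0,"tz":0.8,"gripper":0},{"wx":0,"wy":0,"wz":0,"tx":0,"ty":0,"tz":0,"gripper":0}]'
python3 -m crank '[{"wx":0,"wy":0,"wz":0,"tx":0,"ty":0,"tz":0,"gripper":0},{"wx":0,"wy":0,"wz":0,"tx":0,"ty":0,"tz":0,"gripper":0},{"wx":0,"wy":0,"wz":0,"tx":0,"ty":0,"tz":0,"gripper":0},{"wx":0,"wy":0,"wz":0,"tx":0,"ty":0,"tz":0,"gripper":0},{"wx":0,"wy":0,"wz":0,"tx":0,"ty":0,"tz":0,"gripper":0}]'
```

```text
t: 8.8
ee_pos: [0.6123, -0.0234, 0.2027]
tcp_rot: [-3.14, 0.0, 1.413]
force: [-0.3, -0.6, 0.1]
grip_width: 0.0138
grasp_force: 25.0
t: 9.3
ee_pos: [0.6122, -0.0234, 0.171]
tcp_rot: [-3.139, 0.0, 1.413]
force: [0.1, -0.0, -0.6]
grip_width: 0.0138
grasp_force: 25.0
t: 9.8
ee_pos: [0.6128, -0.0234, 0.1729]
tcp_rot: [3.141, -0.0, 1.413]
force: [0.1, 0.0, -0.3]
grip_width: 0.0137
grasp_force: 25.0
```

```bash

python3 -m crank '[{"wx":0,"wy":0,"wz":0,"tx":0,"ty":0,"tz":0.3,"gripper":0},{"wx":0,"wy":0,"wz":0,"tx":0,"ty":0,"tz":0.3,"gripper":0},{"wx":0,"wy":0,"wz":0,"tx":0,"ty":0,"tz":0.2,"gripper":0},{"wx":0,"wy":0,"wz":0,"tx":0,"ty":0,"tz":0.1,"gripper":0},{"wx":0,"wy":0,"wz":0,"tx":0,"ty":0,"tz":0.1,"gripper":0}]'
python3 -m crank '[{"wx":0,"wy":0,"wz":0,"tx":0,"ty":0,"tz":0,"gripper":0},{"wx":0,"wy":0,"wz":0,"tx":0,"ty":0,"tz":0,"gripper":0},{"wx":0,"wy":0,"wz":0,"tx":0,"ty":0,"tz":0,"gripper":0},{"wx":0,"wy":0,"wz":0,"tx":0,"ty":0,"tz":0,"gripper":0},{"wx":0,"wy":0,"wz":0,"tx":0,"ty":0,"tz":0,"gripper":0}]'
```

```text
t: 10.3
ee_pos: [0.6126, -0.0234, 0.163]
tcp_rot: [3.142, -0.0, 1.413]
force: [-1.2, 0.8, 3.9]
grip_width: 0.0135
grasp_force: 25.0
t: 10.8
ee_pos: [0.6128, -0.0234, 0.163]
tcp_rot: [3.141, -0.0, 1.413]
force: [-1.8, 0.1, 2.3]
grip_width: 0.0139
grasp_force: 25.0
```

It touches at z 0.163, as expected. I'll release, retreat upward and look at it.

```bash

python3 -m crank '[{"wx":0,"wy":0,"wz":0,"tx":0,"ty":0,"tz":0,"gripper":0.5},{"wx":0,"wy":0,"wz":0,"tx":0,"ty":0,"tz":0,"gripper":0.5},{"wx":0,"wy":0,"wz":0,"tx":0,"ty":0,"tz":0,"gripper":0.5},{"wx":0,"wy":0,"wz":0,"tx":0,"ty":0,"tz":0,"gripper":0.5},{"wx":0,"wy":0,"wz":0,"tx":0,"ty":0,"tz":0,"gripper":0.5}]'
python3 -m crank '[{"wx":0,"wy":0,"wz":0,"tx":0,"ty":0,"tz":-2,"gripper":0.5},{"wx":0,"wy":0,"wz":0,"tx":0,"ty":0,"tz":-2.5,"gripper":0.5},{"wx":0,"wy":0,"wz":0,"tx":0,"ty":0,"tz":-2.5,"gripper":0.5},{"wx":0,"wy":0,"wz":0,"tx":0,"ty":0,"tz":-2.5,"gripper":0.5},{"wx":0,"wy":0,"wz":0,"tx":0,"ty":0,"tz":-2.5,"gripper":0.5}]'
cat > m3.py <<'E'
from h import *
import pickle
W=pickle.load(open('wrist1.pkl','rb'))
T=snapshot('top');S=snapshot('scene');V=snapshot('wrist')
pickle.dump((T,S,V),open('v2.pkl','wb'))
ex=np.array([.9875,-.1574,0]);ey=np.array([.1574,.9875,0]);ez=np.array([0,0,1.])
O=np.array([.6128,-.0233,0])  # slot
for n,s in (('top',T),('scene',S),('wrist',V)):
    X=cloud(s); q=(X-O)@np.array([ex,ey,ez]).T
    m=(abs(q[...,0])<.02)&(abs(q[...,1])<.03)&(q[...,2]>.16)&(q[...,2]<.20)
    if m.sum(): print(n,'handle top z',np.percentile(q[m][:,2],[50,90,98]),m.sum(),'mean',q[m&(q[...,2]>.18)].mean(0))
    # bar
    m=(q[...,0]>-.12)&(q[...,0]<0)&(q[...,1]>-.24)&(q[...,1]<-.05)&(q[...,2]>.165)&(q[...,2]<.19)
    if m.sum(): print(n,'bar',m.sum(),'min/max',q[m].min(0),q[m].max(0),'med',np.median(q[m],0))
    # arm
    m=(q[...,1]<-.255)&(q[...,1]>-.33)&(q[...,0]>-.1)&(q[...,0]<.12)&(q[...,2]>.14)
    A=q[m]; np.save(n+'_arm.npy',A); print(n,'arm',len(A),A.min(0),A.max(0))
E
python3 m3.py
python3 - <<'E'
import pickle,cv2,numpy as np
T,S,V=pickle.load(open('v2.pkl','rb'))
g=lambda s,r:cv2.resize(cv2.cvtColor(s['frame'],cv2.COLOR_RGB2BGR)[r[0]:r[1],r[2]:r[3]],(400,300),interpolation=cv2.INTER_CUBIC)
cv2.imwrite('pics/v2.png',np.vstack([np.hstack([g(S,(140,260,160,320)),g(T,(180,300,340,500))]),np.hstack([g(S,(145,220,160,260)),g(V,(0,480,0,640))])]))
E
```

```text
t: 11.3
ee_pos: [0.6127, -0.0234, 0.1625]
tcp_rot: [-3.141, 0.0, 1.413]
force: [0.6, 0.2, -0.1]
grip_width: 0.0436
grasp_force: 0.0
t: 11.8
ee_pos: [0.6126, -0.0234, 0.2837]
tcp_rot: [3.141, 0.0, 1.413]
force: [0.7, -0.2, -0.2]
grip_width: 0.0436
grasp_force: 0.0
top bar 103 min/max [-0.07175644 -0.20804387  0.16723242] [-0.0608952  -0.10031341  0.1833661 ] med [-0.06619318 -0.18702962  0.17906273]
top arm 341 [-0.02801482 -0.28289962  0.14020276] [ 0.08928312 -0.25523564  0.22631847]
scene handle top z [0.17770409 0.18571791 0.18657019] 198 mean [0.00074029 0.00317624 0.18417004]
scene bar 122 min/max [-0.0713338  -0.20542225  0.16511407] [-0.06065144 -0.09723328  0.18281236] med [-0.06413128 -0.15907938  0.17709685]
scene arm 394 [-0.02929419 -0.28255788  0.14080552] [ 0.09066396 -0.25506277  0.22592793]
wrist handle top z [0.184976   0.18590629 0.18638095] 1467 mean [0.00052506 0.00050686 0.18503577]
wrist bar 53 min/max [-0.0632633  -0.16158599  0.17439904] [-0.06025547 -0.14852785  0.18048155] med [-0.06099127 -0.15580938  0.17818007]Traceback (most recent call last):
  File "m3.py", line 17, in <module>
    A=q[m]; np.save(n+'_arm.npy',A); print(n,'arm',len(A),A.min(0),A.max(0))
                                                          ~~~~~^^^
    return umr_minimum(a, axis, None, out, keepdims, initial, where)
ValueError: zero-size array to reduction operation minimum which has no identity
```

View pics/v2.png

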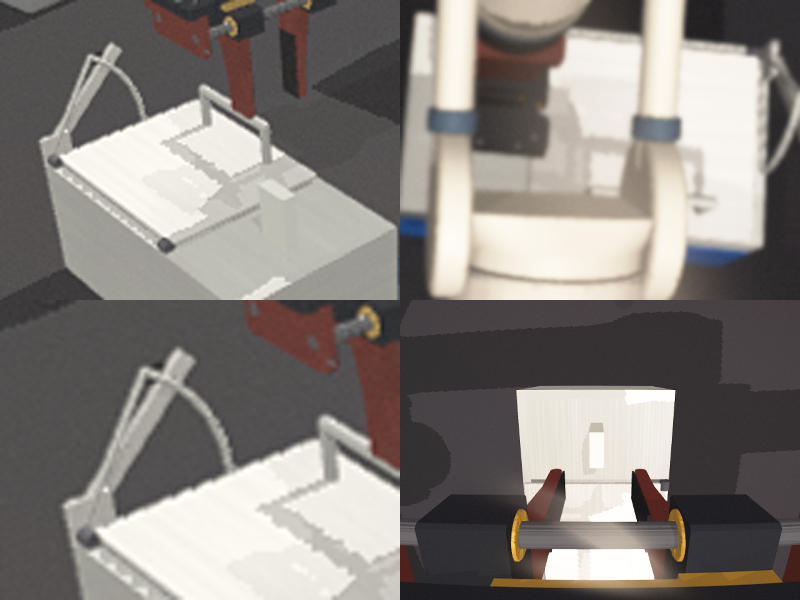

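The pictures show the gauge hanging in the slot at (275,205) of the first tile and (597,447) of the wrist tile. Its handle top is at z 0.185 (130 + 55), so it is fully home and released. The bar is centred at bath (-66, -154, 176) mm from the slot, which puts the hinge at x of about +79. Now the setting-arm angle.

```bash
cat > arm.py <<'E'
from h import *
import pickle
T,S,V=pickle.load(open('v2.pkl','rb'))
T0=pickle.load(open('top0.pkl','rb'));S0=pickle.load(open('scene0.pkl','rb'))
B=np.array([[.9875,-.1574,0],[.1574,.9875,0],[0,0,1.]]);O=np.array([.6128,-.0233,0])
H=np.array([.079,.134])
for n,s in (('top0',T0),('top',T),('scene0',S0),('scene',S)):
    q=(cloud(s)-O)@B.T
    m=(q[...,1]<-.255)&(q[...,1]>-.33)&(q[...,0]>-.1)&(q[...,0]<.12)&(q[...,2]>.138)
    A=q[m]; dx=H[0]-A[:,0]; dz=A[:,2]-H[1]; r=np.hypot(dx,dz); th=np.arctan2(dz,dx)
    print(n,len(A))
    for lo in np.arange(.01,.135,.01):
        k=(r>=lo)&(r<lo+.01)
        if k.sum()>2: print('  r%.0f-%.0f n%d'%(lo*1e3,lo*1e3+10,k.sum()),'th pct',np.round(np.percentile(th[k],[5,25,50,75,95]),3),'y',np.round(np.percentile(A[k,1],[10,50,90])*1e3,1))
E
python3 arm.py
```

```text
top0 344
  r10-20 n30 th pct [0.684 1.056 1.327 1.725 2.067] y [-270.4 -261.5 -260.5]
  r20-30 n39 th pct [0.417 0.648 0.874 1.207 1.881] y [-268.8 -262.7 -260.8]
  r30-40 n10 th pct [0.625 0.68  0.854 1.036 1.115] y [-270.2 -268.3 -262. ]
  r40-50 n16 th pct [0.634 0.729 0.839 1.042 1.099] y [-268.4 -267.3 -260.6]
  r50-60 n7 th pct [0.649 0.751 0.84  1.012 1.035] y [-268.4 -266.  -260.7]
  r60-70 n14 th pct [0.657 0.765 0.805 0.83  0.903] y [-269.9 -267.4 -265.7]
  r70-80 n19 th pct [0.678 0.733 0.806 0.994 1.027] y [-267.7 -266.4 -259.9]
  r80-90 n10 th pct [0.713 0.798 0.984 1.003 1.021] y [-267.9 -261.3 -258.8]
  r90-100 n11 th pct [0.757 0.8   0.812 1.014 1.019] y [-272.  -267.3 -260.2]
  r100-110 n119 th pct [0.18  0.489 0.753 0.819 0.983] y [-273.7 -262.2 -259.8]
  r110-120 n37 th pct [0.695 0.727 0.763 0.798 0.808] y [-281.4 -271.6 -266.6]
  r120-130 n23 th pct [0.7   0.727 0.757 0.782 0.795] y [-272.2 -269.8 -266.7]
top 347
  r10-20 n34 th pct [0.441 1.026 1.291 1.607 1.958] y [-269.2 -261.3 -260.3]
  r20-30 n38 th pct [0.451 0.677 0.895 1.222 1.891] y [-268.5 -262.8 -260.5
[... 1960 characters left out ...]

  r40-50 n24 th pct [0.611 0.688 0.793 1.016 1.065] y [-267.4 -265.2 -258.8]
  r50-60 n28 th pct [0.623 0.731 0.82  1.003 1.059] y [-267.9 -265.2 -257.7]
  r60-70 n28 th pct [0.692 0.734 0.81  0.855 1.052] y [-269.6 -265.  -257.8]
  r70-80 n30 th pct [0.669 0.745 0.806 0.955 1.035] y [-268.6 -264.6 -258.5]
  r80-90 n31 th pct [0.689 0.748 0.806 0.988 1.03 ] y [-268.3 -265.6 -257.4]
  r90-100 n33 th pct [0.678 0.754 0.8   0.829 1.008] y [-269.9 -265.4 -259.9]
  r100-110 n81 th pct [0.109 0.383 0.702 0.827 1.005] y [-266.8 -259.8 -257.4]
  r110-120 n27 th pct [0.692 0.736 0.77  0.797 0.813] y [-272.5 -266.8 -263.6]
  r120-130 n13 th pct [0.713 0.745 0.78  0.789 0.805] y [-268.8 -265.3 -261.6]
```

Arm angle is about 0.755 rad, with both views agreeing; the tip lies 125 mm from the hinge as given. I'll move over the bar at world (0.523, -0.165).

```bash

python3 -m crank '[{"wx":0,"wy":0,"wz":0,"tx":-3.85,"ty":-1.65,"tz":0,"gripper":0.5},{"wx":0,"wy":0,"wz":0,"tx":-3.85,"ty":-1.65,"tz":0,"gripper":0.5},{"wx":0,"wy":0,"wz":0,"tx":-3.85,"ty":-1.65,"tz":0,"gripper":0.5},{"wx":0,"wy":0,"wz":0,"tx":-3.85,"ty":-1.65,"tz":0,"gripper":0.5},{"wx":0,"wy":0,"wz":0,"tx":0,"ty":0,"tz":2,"gripper":0.5}]'
python3 -m crank '[{"wx":0,"wy":0,"wz":0,"tx":0,"ty":0,"tz":0,"gripper":0.5},{"wx":0,"wy":0,"wz":0,"tx":0,"ty":0,"tz":0,"gripper":0.5},{"wx":0,"wy":0,"wz":0,"tx":0,"ty":0,"tz":0,"gripper":0.5},{"wx":0,"wy":0,"wz":0,"tx":0,"ty":0,"tz":0,"gripper":0.5},{"wx":0,"wy":0,"wz":0,"tx":0,"ty":0,"tz":0,"gripper":0.5}]' >/dev/null
python3 -c "
from h import *
plan([.5231,-.165,.174],1.413)
s=snapshot('scene')
import pickle
B=np.array([[.9875,-.1574,0],[.1574,.9875,0],[0,0,1.]]);O=np.array([.6128,-.0233,0])
for s in (pickle.load(open('scene0.pkl','rb')),pickle.load(open('top0.pkl','rb'))):
    q=(cloud(s)-O)@B.T
    m=(q[...,0]>-.12)&(q[...,0]<0)&(q[...,1]>-.19)&(q[...,1]<-.12)&(q[...,2]>.17)&(q[...,2]<.19)
    print(q[m].mean(0),q[m][:,0].min(),q[m][:,0].max())
"
```

```text
t: 12.45
ee_pos: [0.5216, -0.169, 0.2634]
tcp_rot: [3.139, 0.002, 1.408]
force: [-0.3, 0.2, 0.4]
grip_width: 0.0438
grasp_force: 0.0
now [ 0.5238 -0.1646  0.2631] [3.1409e+00 1.0000e-04 1.4140e+00] t 12.95 tool shift cm [-0.05 -0.07  8.91] per row [-0.053 -0.066  8.91 ]
rotvec [0.0007 0.0001 0.001 ]
[-0.06432995 -0.1547189   0.17879861] -0.07091456758092708 -0.060672133055103654
[-0.06661218 -0.15480799  0.17908947] -0.07160692456536849 -0.06086424266037612
```

```bash

python3 -m crank '[{"wx":0,"wy":0,"wz":0,"tx":0,"ty":-0.05,"tz":2.2,"gripper":0.5},{"wx":0,"wy":0,"wz":0,"tx":0,"ty":0,"tz":2.2,"gripper":0.5},{"wx":0,"wy":0,"wz":0,"tx":0,"ty":0,"tz":2,"gripper":0.5},{"wx":0,"wy":0,"wz":0,"tx":0,"ty":0,"tz":1.5,"gripper":0.5},{"wx":0,"wy":0,"wz":0,"tx":0,"ty":0,"tz":1,"gripper":0.5}]'
python3 -m crank '[{"wx":0,"wy":0,"wz":0,"tx":0,"ty":0,"tz":0,"gripper":0.5},{"wx":0,"wy":0,"wz":0,"tx":0,"ty":0,"tz":0,"gripper":0.5},{"wx":0,"wy":0,"wz":0,"tx":0,"ty":0,"tz":0,"gripper":0},{"wx":0,"wy":0,"wz":0,"tx":0,"ty":0,"tz":0,"gripper":0},{"wx":0,"wy":0,"wz":0,"tx":0,"ty":0,"tz":0,"gripper":0}]' 35
python3 -m crank '[{"wx":0,"wy":0,"wz":0,"tx":0,"ty":0,"tz":0,"gripper":0},{"wx":0,"wy":0,"wz":0,"tx":0,"ty":0,"tz":0,"gripper":0},{"wx":0,"wy":0,"wz":0,"tx":0,"ty":0,"tz":0,"gripper":0},{"wx":0,"wy":0,"wz":0,"tx":0,"ty":0,"tz":0,"gripper":0},{"wx":0,"wy":0,"wz":0,"tx":0,"ty":0,"tz":0,"gripper":0}]'
python3 - <<'E'
import numpy as np
# bath x-z plane: grasp point path; tool tilt a=k*theta, theta 0..0.755; rows in tool frame
H=np.array([.079,.134]); r=np.hypot(.145,.042); p0=np.arctan2(.042,.145)
th=np.linspace(0,.755,21); k=.4/.755
rows=[]
def tcp(t):
    g=H+r*np.array([-np.cos(p0+t),np.sin(p0+t)]); a=k*t
    z=np.array([-np.sin(a),-np.cos(a)]); return g+.002*z,a
for i in range(20):
    P,a=tcp(th[i]);Q,b=tcp(th[i+1]); d=(Q-P)*100
    y=np.array([np.cos(a),-np.sin(a)]); z=np.array([-np.sin(a),-np.cos(a)])
    rows.append((d@y,d@z))
print(np.round(rows,2).tolist(), .4/20, tcp(.755), tcp(0))
E
```

```text
t: 13.5
ee_pos: [0.5226, -0.1648, 0.1724]
tcp_rot: [-3.14, -0.0, 1.413]
force: [-0.0, -0.0, 0.4]
grip_width: 0.0442
grasp_force: 0.0
t: 14.0
ee_pos: [0.5231, -0.1651, 0.1744]
tcp_rot: [3.14, 0.0, 1.413]
force: [0.2, -0.6, 0.1]
grip_width: 0.0235
grasp_force: 0.0
t: 14.5
ee_pos: [0.5233, -0.1651, 0.1738]
tcp_rot: [3.14, 0.0, 1.413]
force: [4.1, -1.1, -0.5]
grip_width: 0.0088
grasp_force: 35.0
[[0.16, -0.54], [0.17, -0.54], [0.18, -0.54], [0.19, -0.53], [0.2, -0.53], [0.21, -0.53], [0.22, -0.52], [0.23, -0.52], [0.24, -0.51], [0.25, -0.51], [0.26, -0.51], [0.27, -0.5], [0.28, -0.5], [0.28, -0.49], [0.29, -0.49], [0.3, -0.48], [0.31, -0.48], [0.32, -0.47], [0.33, -0.46], [0.34, -0.46]] 0.02 (array([0.00140391, 0.26211214]), 0.4) (array([-0.066,  0.174]), 0.0)
```

Gripped. I'll lift along the arc in the first stage while tilting about half as fast as the lid.

```bash

python3 -m crank '[{"wx":0.02,"wy":0,"wz":0,"tx":0,"ty":0.16,"tz":-0.54,"gripper":0},{"wx":0.02,"wy":0,"wz":0,"tx":0,"ty":0.17,"tz":-0.54,"gripper":0},{"wx":0.02,"wy":0,"wz":0,"tx":0,"ty":0.18,"tz":-0.54,"gripper":0},{"wx":0.02,"wy":0,"wz":0,"tx":0,"ty":0.19,"tz":-0.53,"gripper":0},{"wx":0.02,"wy":0,"wz":0,"tx":0,"ty":0.20,"tz":-0.53,"gripper":0}]' 35
python3 -m crank '[{"wx":0.02,"wy":0,"wz":0,"tx":0,"ty":0.21,"tz":-0.53,"gripper":0},{"wx":0.02,"wy":0,"wz":0,"tx":0,"ty":0.22,"tz":-0.52,"gripper":0},{"wx":0,"wy":0,"wz":0,"tx":0,"ty":0,"tz":0,"gripper":0},{"wx":0,"wy":0,"wz":0,"tx":0,"ty":0,"tz":0,"gripper":0},{"wx":0,"wy":0,"wz":0,"tx":0,"ty":0,"tz":0,"gripper":0}]'
cat > chk.py <<'E'
from h import *
B=np.array([[.9875,-.1574,0],[.1574,.9875,0],[0,0,1.]]);O=np.array([.6128,-.0233,0]);H=np.array([.079,.134])
st=read_state(); Rt=Ro.from_euler('xyz',st['tcp_rot']).as_matrix()
g=B@(st['ee_pos']-.002*Rt[:,2]-O); z=B@Rt[:,2]
d=g[[0,2]]-H; print('grasp in bath',np.round(g,4),'r',round(np.hypot(*d),4),'lid from tcp',round(np.arctan2(d[1],-d[0])-np.arctan2(.042,.145),4),'tilt',round(np.arctan2(-z[0],-z[2]),4),'F',np.round(B@st['force'],1),'grip',st['grasp_force'],st['grip_width'],'t',st['t'])
def lid(s,name,th0):
    q=(cloud(s)-O)@B.T
    # lid-frame coords about estimated angle; pick plate points near the edges
    for _ in range(6):
        c,sn=np.cos(th0),np.sin(th0); x=q[...,0]-H[0]; zz=q[...,2]-H[1]
        u=-(x*c-zz*sn); n=x*sn+zz*c
        m=(u>.02)&(u<.165)&(abs(n-.002)<.010)&(q[...,1]>-.253)&(q[...,1]<-.07)
        if m.sum()<50: print(name,'few',m.sum()); return
        a,b=np.polyfit(u[m],n[m],1); k=m.copy(); k[m]=abs(n[m]-a*u[m]-b)<.003
        a,b=np.polyfit(u[k],n[k],1); th0+=np.arctan(a)
    print(name,'lid angle from plate',round(th0,4),'n',k.sum(),'offset',round(b,4))
if __name__=='__main__':
    import sys,pickle
    th=np.arctan2(d[1],-d[0])-np.arctan2(.042,.145)
    T=snapshot('top');S=snapshot('scene');pickle.dump((T,S),open('v3.pkl','wb'))
    lid(T,'top',th);lid(S,'scene',th)
    for f in ('top0','scene0'): lid(pickle.load(open(f+'.pkl','rb')),f,0.)
E
python3 chk.py
```

```text
t: 15.0
ee_pos: [0.532, -0.1665, 0.1977]
tcp_rot: [-3.036, -0.0, 1.413]
force: [2.2, -1.0, -7.5]
grip_width: 0.0087
grasp_force: 35.0
t: 15.5
ee_pos: [0.5376, -0.1674, 0.2087]
tcp_rot: [-3.0, -0.0, 1.413]
force: [-0.6, -0.9, -8.0]
grip_width: 0.0088
grasp_force: 35.0
grasp in bath [-0.0513 -0.1541  0.2107] r 0.1512 lid from tcp 0.2502 tilt 0.1416 F [-0.4 -1.  -8. ] grip 34.999571442604065 0.008827188412623704 t 15.5
top lid angle from plate 0.2538 n 2223 offset 0.0016
scene lid angle from plate 0.2496 n 2500 offset 0.0028
top0 lid angle from plate 0.0015 n 4442 offset 0.002
scene0 lid angle from plate -0.002 n 2241 offset 0.0031
```

The lid follows (0.25 rad, with TCP and both views agreeing, 8 N). I'll continue along the arc.

```bash

python3 -m crank '[{"wx":0.02,"wy":0,"wz":0,"tx":0,"ty":0.23,"tz":-0.52,"gripper":0},{"wx":0.02,"wy":0,"wz":0,"tx":0,"ty":0.24,"tz":-0.51,"gripper":0},{"wx":0.02,"wy":0,"wz":0,"tx":0,"ty":0.25,"tz":-0.51,"gripper":0},{"wx":0.02,"wy":0,"wz":0,"tx":0,"ty":0.26,"tz":-0.51,"gripper":0},{"wx":0.02,"wy":0,"wz":0,"tx":0,"ty":0.27,"tz":-0.5,"gripper":0}]'
python3 -m crank '[{"wx":0.02,"wy":0,"wz":0,"tx":0,"ty":0.28,"tz":-0.5,"gripper":0},{"wx":0.02,"wy":0,"wz":0,"tx":0,"ty":0.28,"tz":-0.49,"gripper":0},{"wx":0.02,"wy":0,"wz":0,"tx":0,"ty":0.29,"tz":-0.49,"gripper":0},{"wx":0.02,"wy":0,"wz":0,"tx":0,"ty":0.3,"tz":-0.48,"gripper":0},{"wx":0.02,"wy":0,"wz":0,"tx":0,"ty":0.31,"tz":-0.48,"gripper":0}]'
python3 -m crank '[{"wx":0.02,"wy":0,"wz":0,"tx":0,"ty":0.32,"tz":-0.47,"gripper":0},{"wx":0.02,"wy":0,"wz":0,"tx":0,"ty":0.33,"tz":-0.46,"gripper":0},{"wx":0,"wy":0,"wz":0,"tx":0,"ty":0,"tz":0,"gripper":0},{"wx":0,"wy":0,"wz":0,"tx":0,"ty":0,"tz":0,"gripper":0},{"wx":0,"wy":0,"wz":0,"tx":0,"ty":0,"tz":0,"gripper":0}]'
python3 chk.py
python3 - <<'E'
import pickle,cv2,numpy as np
T,S=pickle.load(open('v3.pkl','rb'))
from h import *
B=np.array([[.9875,-.1574,0],[.1574,.9875,0],[0,0,1.]]);O=np.array([.6128,-.0233,0]);H=np.array([.079,.134])
for n,s in (('top',T),('scene',S)):
    q=(cloud(s)-O)@B.T; x=H[0]-q[...,0]; z=q[...,2]-H[1]; r=np.hypot(x,z); th=np.arctan2(z,x)
    m=(q[...,1]<-.262)&(q[...,1]>-.29)&(r>.111)&(r<.132)&(th>.3)&(th<1.2)
    print(n,'arm tip',m.sum(),np.round(np.percentile(th[m],[3,50,97]),3))
    # midline fit along whole arm, hinge-free
    m=(q[...,1]<(-.264 if n=='top' else -.2625))&(q[...,1]>-.275)&(r>.045)&(r<.125)&(th>.62)&(th<.9)
    v=cv2.fitLine(np.stack([x[m],z[m]],1).astype(np.float32),cv2.DIST_HUBER,0,.001,.001).ravel(); print('  arm line',m.sum(),np.arctan2(v[1],v[0]))
g=lambda s,r:cv2.resize(cv2.cvtColor(s['frame'],cv2.COLOR_RGB2BGR)[r[0]:r[1],r[2]:r[3]],(400,300),interpolation=cv2.INTER_CUBIC)
cv2.imwrite('pics/v3.png',np.hstack([g(S,(110,260,150,350)),g(T,(180,300,340,500))]))
E
```

```text
t: 16.1
ee_pos: [0.5544, -0.1701, 0.2328]
tcp_rot: [-2.9, -0.0, 1.413]
force: [-3.3, -0.1, -8.4]
grip_width: 0.0089
grasp_force: 35.0
t: 16.6
ee_pos: [0.5746, -0.1733, 0.2525]
tcp_rot: [-2.799, -0.0, 1.412]
force: [-4.3, -0.5, -7.3]
grip_width: 0.0095
grasp_force: 35.0
t: 17.1
ee_pos: [0.5836, -0.1748, 0.2592]
tcp_rot: [-2.76, 0.0, 1.412]
force: [-6.7, -0.1, -4.7]
grip_width: 0.0089
grasp_force: 35.0
grasp in bath [-0.0042 -0.1542  0.2611] r 0.1519 lid from tcp 0.709 tilt 0.3816 F [-6.6 -1.1 -4.7] grip 34.999335408210754 0.00887237510259285 t 17.1
top lid angle from plate 0.701 n 1098 offset 0.0016
scene lid angle from plate 0.7013 n 2722 offset 0.0023
top0 lid angle from plate 0.0015 n 4442 offset 0.002
scene0 lid angle from plate -0.002 n 2241 offset 0.0031Traceback (most recent call last):
  File "<stdin>", line 8, in <module>
    return _quantile_unchecked(
        a, q, axis, out, overwrite_input, method, keepdims, weights)
    return _ureduce(a,
                    func=_quantile_ureduce_func,
    ...<5 lines>...
                    overwrite_input=overwrite_input,
                    method=method)
    r = func(a, **kwargs)
    result = _quantile(arr,
                       quantiles=q,
    ...<2 lines>...
                       out=out,
                       weights=wgt)
    slices_having_nans = np.isnan(arr[-1, ...])
                                  ~~~^^^^^^^^^
IndexError: index -1 is out of bounds for axis 0 with size 0
```

The lid is at about 0.70. The arm now hides the setting tip from the top camera, so I'll refine the setting-arm angle from the earlier images before trimming.

```bash
cat > arm2.py <<'E'
import pickle
from h import *
from scipy.optimize import minimize
B=np.array([[.9875,-.1574,0],[.1574,.9875,0],[0,0,1.]]);O=np.array([.6128,-.0233,0]);H=np.array([.079,.134])
T2,S2,_=pickle.load(open('v2.pkl','rb')); _,S3=pickle.load(open('v3.pkl','rb'))
for n,s,y in (('top0',pickle.load(open('top0.pkl','rb')),-.2645),('top2',T2,-.2645),('scene0',pickle.load(open('scene0.pkl','rb')),-.262),('scene2',S2,-.262),('scene3',S3,-.262)):
    q=(cloud(s)-O)@B.T; x=H[0]-q[...,0]; z=q[...,2]-H[1]
    m=(q[...,1]<y)&(q[...,1]>-.274)&(np.hypot(x,z)>.04)&(np.hypot(x,z)<.135); x=x[m];z=z[m]
    # bar band |n|<=6 mm: maximise points softly inside, angle a and offset b free / b=0
    def cost(p,b=None):
        a=p[0]; o=p[1]/1000 if b is None else b
        e=np.clip(abs(-x*np.sin(a)+z*np.cos(a)-o)-.0045,0,.004); return (e**2).sum()*1e6
    best=min((minimize(cost,[a0,0],method='Nelder-Mead') for a0 in np.arange(.6,.9,.05)),key=lambda r:r.fun)
    b0=min((minimize(lambda p:cost(p,0.),[a0],method='Nelder-Mead') for a0 in np.arange(.6,.9,.05)),key=lambda r:r.fun)
    print(n,m.sum(),'free',np.round(best.x,3),round(best.fun,1),'b=0',np.round(b0.x,4),round(b0.fun,1))
g=lambda s,r:cv2.resize(cv2.cvtColor(s['frame'],cv2.COLOR_RGB2BGR)[r[0]:r[1],r[2]:r[3]],(800,600),interpolation=cv2.INTER_CUBIC)
cv2.imwrite('pics/v3.png',g(S3,(110,260,150,350)))
E
python3 arm2.py
```

```text
top0 129 free [ 0.756 -0.339] 374.1 b=0 [0.7525] 374.4
top2 132 free [ 0.761 -0.755] 432.9 b=0 [0.7534] 434.4
scene0 203 free [ 0.755 -0.112] 731.8 b=0 [0.7543] 731.9
scene2 214 free [ 0.773 -1.356] 941.6 b=0 [0.7588] 946.9
scene3 188 free [ 0.772 -0.948] 467.1 b=0 [0.7613] 470.4
```

View pics/v3.png

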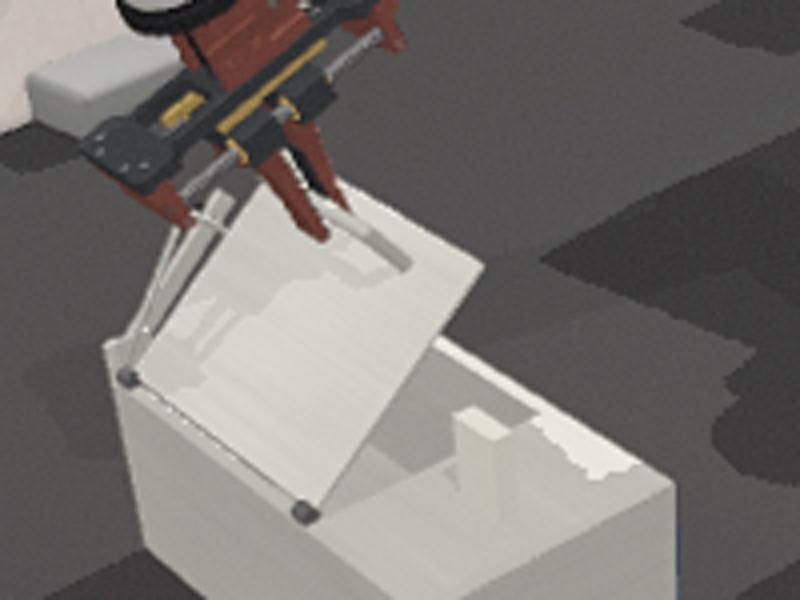

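The picture shows the gauge still home at (480,450), and the lid held by the bar at (340,220), a little flatter than the setting arm at (190,260). The target is 0.757 rad, so I'll trim by about +0.055.

```bash

python3 -m crank '[{"wx":0.01,"wy":0,"wz":0,"tx":0,"ty":0.17,"tz":-0.23,"gripper":0},{"wx":0.01,"wy":0,"wz":0,"tx":0,"ty":0.17,"tz":-0.23,"gripper":0},{"wx":0.01,"wy":0,"wz":0,"tx":0,"ty":0.17,"tz":-0.23,"gripper":0},{"wx":0,"wy":0,"wz":0,"tx":0,"ty":0,"tz":0,"gripper":0},{"wx":0,"wy":0,"wz":0,"tx":0,"ty":0,"tz":0,"gripper":0}]'
python3 -m crank '[{"wx":0,"wy":0,"wz":0,"tx":0,"ty":0,"tz":0,"gripper":0},{"wx":0,"wy":0,"wz":0,"tx":0,"ty":0,"tz":0,"gripper":0},{"wx":0,"wy":0,"wz":0,"tx":0,"ty":0,"tz":0,"gripper":0},{"wx":0,"wy":0,"wz":0,"tx":0,"ty":0,"tz":0,"gripper":0},{"wx":0,"wy":0,"wz":0,"tx":0,"ty":0,"tz":0,"gripper":0}]' >/dev/null
python3 chk.py; python3 arm2.py | tail -1
```

```text
t: 17.7
ee_pos: [0.5908, -0.176, 0.2639]
tcp_rot: [-2.73, 0.0, 1.412]
force: [-7.3, 0.6, -5.4]
grip_width: 0.009
grasp_force: 35.0
grasp in bath [ 0.003  -0.1542  0.2656] r 0.152 lid from tcp 0.7655 tilt 0.4117 F [-7.6 -0.6 -5.4] grip 34.999263882637024 0.009645184165162107 t 18.2
top lid angle from plate 0.753 n 1023 offset 0.0019
scene lid angle from plate 0.7572 n 2717 offset 0.0022
top0 lid angle from plate 0.0015 n 4442 offset 0.002
scene0 lid angle from plate -0.002 n 2241 offset 0.0031
scene3 194 free [ 0.764 -0.632] 595.0 b=0 [0.7573] 596.4
```

The lid is at 0.755 and the arm at about 0.757. I'll check steadiness and the bystanders, then hand in.

```bash

python3 -m crank '[{"wx":0,"wy":0,"wz":0,"tx":0,"ty":0,"tz":0,"gripper":0},{"wx":0,"wy":0,"wz":0,"tx":0,"ty":0,"tz":0,"gripper":0},{"wx":0,"wy":0,"wz":0,"tx":0,"ty":0,"tz":0,"gripper":0},{"wx":0,"wy":0,"wz":0,"tx":0,"ty":0,"tz":0,"gripper":0},{"wx":0,"wy":0,"wz":0,"tx":0,"ty":0,"tz":0,"gripper":0}]' >/dev/null
python3 chk.py | head -3
python3 - <<'E'
from h import *
import pickle
a=pickle.load(open('scene0.pkl','rb'));b=pickle.load(open('v3.pkl','rb'))[1]
for n,(u0,u1,v0,v1) in dict(bottle=(305,355,290,380),jar=(440,495,325,390),beaker=(490,535,270,325)).items():
    print(n,np.abs(a['frame'][v0:v1,u0:u1].astype(int)-b['frame'][v0:v1,u0:u1]).max(-1).mean())
q=(cloud(b)-[.6128,-.0233,0]); m=(abs(q[...,0])<.02)&(abs(q[...,1])<.03)&(q[...,2]>.16)&(q[...,2]<.2)
print('handle top',np.percentile(q[m][:,2],97))
E
```

```text
grasp in bath [ 0.003  -0.1542  0.2657] r 0.152 lid from tcp 0.7654 tilt 0.4117 F [-6.6 -1.  -6.5] grip 34.99927282333374 0.009311848601474274 t 18.8
top lid angle from plate 0.7552 n 1021 offset 0.0017
scene lid angle from plate 0.7567 n 2708 offset 0.0022
bottle 8.386444444444445
jar 5.855104895104895
beaker 2.353131313131313
handle top 0.1862115279249825
```

```bash
python3 - <<'E'
from h import *
import pickle
a=cloud(pickle.load(open('scene0.pkl','rb')));b=cloud(pickle.load(open('v3.pkl','rb'))[1])
for n,(x,y) in dict(bottle=(.72,.226),jar=(.58,.4455),beaker=(.379,.45)).items():
    f=lambda X:X[(np.hypot(X[...,0]-x,X[...,1]-y)<.06)&(X[...,2]>.02)]
    print(n,np.round(f(a).mean(0),4),np.round(f(b).mean(0),4))
from station import hand_in; print(hand_in())
E
```

```text
bottle [0.7394 0.2416 0.0926] [0.7394 0.2417 0.0926]
jar [0.5957 0.4553 0.059 ] [0.5958 0.4552 0.0591]
beaker [0.3857 0.4548 0.0613] [0.3857 0.4547 0.0612]
the job is handed in; nothing more can be done
None
```

The job is handed in at about 19 s: the gauge hangs fully home in the slot and is released, the lid is held steady at about 0.756 rad against the setting arm's measured 0.757, and the bottle, jar and beaker have not moved.

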